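Wind back the retainer, eject the jaw insert and tray it

ROBOT

A 6-joint arm with a two-finger parallel gripper is mounted at the origin on a cart in front of the work surface, level with it; the furniture and walls round the work are solid. World frame = base frame: x ahead of the robot, y to its left, z up, the work surface at z = 0. Lengths are in m, angles in rad, forces in N, time in s.
With the tool pointing down it reaches from about 0.4 to 0.925 m from the base axis. Payload 3.4 kg.
Tool frame: the origin (TCP) lies between the finger pads; the fingertips stand 22 mm ahead of it and the grasp point (between the pads) lies 3 mm ahead of it; z points along the fingers, y is the line along which they close (so a half turn about z gives the same grasp; the last joint's range is limited). The gripper opens to 85 mm and grips with 20 to 120 N. Pads are 22 mm wide; open, the fingers measure 114 mm over their backs; the gripper's body (76 mm by 85 mm) begins 54 mm behind the grasp point. The pads swing forward as they close: fully open they stand 13 mm farther back than shut.
Start: joints at [1.101, 0.307, 1.506, -0, 1.328, -0.073], TCP at [0.222, 0.53, 0.253] pointing down, gripper open.
Joint ranges: [-3.12, 3.12], [-1.05, 2.28], [0.14, 2.33], [-1.42, 4.57], [0.1, 2.73], [-2.68, 2.68]. Speed limits (rad/s): [2.57, 2.57, 3.14, 3.14, 3.14, 3.14].

INTERFACE

Orientations are given as a unit quaternion [w, x, y, z].
In Python, from cell import manip gives the robot as it stands. The module is installed in compiled form; this text tells all that it offers.
- The arm moves only by the shell command python3 -m jog 'ROWS' [FORCE]. ROWS is JSON, a list of rows, each a list of 3 entries, a list of its own where there are three numbers: the shift along the tool's x, y, z in cm, then the turn, a rotation vector about the tool's x, y, z in rad, then the closure, from -1 (fully open) to 1 (shut), so that 0 is half open. In form: [[[dx, dy, dz], [ax, ay, az], fingers], ...]. A call has exactly 10 rows; each row shifts and turns the commanded pose from where the row before left it, along the tool's axes as they then stand; what a row does not reach is not made up. A row lasts 1/12 s, in which the tool goes at most 41.7 mm and 7.16 degrees, less where a joint would pass 70% of its speed; a pose out of reach is approached as far as the arm can. A call with a gripper value outside its range is refused whole. The fingers move at their own pace and stop on an object; FORCE is the grip in N (left out, the last holds). Time passes only in rows, so rows that do not move let the fingers close, or fill a call up. It gives the time, the measured TCP pose, the force, the opening and the grip force at its end, in the units of the state.
- manip.read_state(): the state, without advancing time (a new reading comes with each control period).
- manip.capture(name): name is "scene" or "side" or "wrist"; returns a dict with "frame" (384x512x3 uint8, red, green, blue), "camera_matrix" (3x3 intrinsics, pixels), "eye" and "attitude" of the camera in the world. Camera axes: x right, y down, z forward; pixel columns grow to the right and rows downward; lengths in m; the calibration is good to about 2 mm. The wrist camera is an equidistant fisheye: a pixel r from the principal point sees the ray r / f radians off the axis. A picture is of the moment at which its call begins. There is no depth.
- manip.sign_off(): hands the job in; it is judged then, once.
Trained networks look in a picture, given as the dict that the camera call returned (one of the last four; its "shot" number tells which), for a name from the list of things; names that differ only in an ending like _2 or _b are one class to them, and where a whole thing is asked for, a point or a joint stands for the part that bears it (a point fixed in the world has none). Each returns a list of dicts, best first, with "score" (0 to 1); they miss things now and then, are a little off and sometimes report something else, mostly with a low value. They report only what shows in the picture. A call takes as long as a camera call. They do not tell look-alikes from the thing itself.
- manip.look_for(picture, name): "position" ([x, y, z] in m, in world coordinates, good to about 4 mm: the middle of the surface that is visible of it).
The state is a dict: "clock": time; "qpos": joint angles; "joint_vel": joint speeds; "effort": joint torques, N m; "ee_pos": TCP position; "ee_rot": TCP orientation; "ft_force": force on the tool from outside, world axes, zero at the start; "torque": the same for the moment, N m; "opening": finger opening in m; "grasp_force": force on a finger pad.
Only numpy, scipy, OpenCV 4.12 (cv2) and the standard library are available. Lean on these libraries where they do the work, as an engineer would, in place of code of your own. Each camera call takes 0.05 s, during which the arm holds its last target. There are 200 camera calls.

TASK

Free the serrated jaw insert that is locked in the blue and silver setting block: with a light, steady fingertip press of about 5 newtons (never over 7: its spring is soft) roll the bare rim of the thumbwheel in the block's top until the red-tipped retaining bar has drawn well clear of the insert (do not push the bar itself), then press the red ejector lever fully down so that the insert rises from its pocket. Pick the insert up and lay it flat on the floor of the green tray beside its twin, without dropping it in from above and without disturbing the twin or the other things on the bench.

Things in the scene. Friction and masses are not known exactly. Their poses are not given: they have to be found in the camera images.
- setting_block: Fixed block. Origin at bench level under the pocket's centre; local y runs along it from pocket (y = 0) to thumbwheel housing, z up. Base plate 66 mm wide, 6 thick, y -44 to 114. Silver pocket part 44 mm wide, y -44 to 38, top at z = 40; pocket 24 x 62 mm. Blue housing 44 mm wide, y 38 to 112, top at z = 54; the black thumbwheel is sunk in a slot in its top, see slot_mouth.
- slot_mouth (a point): Centre of the wheel's slot (16 x 38 mm) in the plane of the housing's top, 75 mm along the block's y; axes as setting_block. Right above it is the crown of the thumbwheel (radius 20, 12 mm thick, axle along local x): it stands 5.5 to 10.5 mm higher, a different amount each time and not reported, so feel for it. Sprung: 3 N preload, 2 N per mm; keep within 2 mm (7 N).
- thumbwheel (a joint): Wheel angle in rad; grows as the crown is rolled toward the block's local +y (away from the pocket), 20 mm of rim per rad; stop at 2.9. Starts between 0 and 0.5. Resists with about 3 N at the rim and stays where it is left: a light brush slips, a press of about 5 N rolls it; over 7 N (2 mm into its spring) strips it. Geared to the bar, 8 mm per rad.
- retainer (a joint): How far the retaining bar is drawn back toward the block's +y, in m. At 0 its tongue covers the last 16 mm of the insert; at 0.0175 and more it is well clear; stop at about 0.023. Moved by rolling the thumbwheel; crown and bar move the same way.
- tongue_tip (a point): Middle of the free end of the retaining bar's tongue, steel with a red tip, 14 mm wide, 5 thick, up to 24 mm of it showing; its underside is 3.5 to 8.5 mm above the seated insert (it rides with the sprung wheel). Axes as setting_block.
- ejector_lever (a joint): Ejector lever angle in rad: 0 level (insert seated), 0.40 fully pressed. The insert rises 27 mm per rad, 10.8 mm at the stop, unless the bar still covers it. Needs about 4 to 5 N down on the pad until its firm stop, and stays where it is left.
- lever_pad (a point): Centre of the top of the lever's red pad, 28 mm wide (x), 26 mm long (y), 33 mm above the bench when level, 87 mm from the block's origin toward local -y. The lever hinges about local x, 38 mm from this point toward the block, so the pad swings down 15 mm at full press.
- insert: Grey steel jaw insert, serrated top, 22 x 60 x 11 mm (x, y, z), 0.14 kg. Origin at the centre of its underside, long side along local y. Starts seated in the block's pocket, parallel to it, underside 30 mm above the bench, top level with the silver walls. Grip it across its 22 mm sides once raised, fingertips just above the walls (40 mm above the bench).
- tray: Fixed green parts tray, 120 x 190 mm (x, y), 16 mm high, walls and floor 4 mm thick. Origin at bench level under its centre. The twin insert lies about 50 mm from the centre toward the tray's local -y; the local +y half is empty.
- twin_insert: The second jaw insert, same look and size, lying in the tray. To be left alone. Origin at the centre of its underside.
- lab_timer: White lab timer, 60 x 66 x 20 mm, origin under its centre. A bystander, to be left where it lies.
- caliper: Digital caliper lying flat, 66 x 236 x 14 mm, origin under its centre. A bystander, to be left where it lies.
- weight_200: Brass-coloured weight, 29 mm across, 48 mm tall, origin under its centre. A bystander, to be left where it lies.
- vial_a: White vial with blue cap, 26 mm across, 58 mm tall, origin under its centre. A bystander, to be left where it lies.
- spanner: Spanner, 27 x 155 x 8 mm, origin under its centre. A bystander, to be left where it lies.
- hex_key_6: Black hex key, 33 x 88 x 7 mm, origin under its centre. A bystander, to be left where it lies.
Things that resemble listed ones, but are neither listed nor needed, are in the scene too. Of the things that look like the setting_block, the larger one is meant.

How it is judged:
On the way, in this order (a step that is already met when the one before it is completed fails the run):
1. the retaining bar is drawn clear of the insert by the thumbwheel, the insert still seated (value of joint retainer above 0.0168 m and z of insert in the frame of setting_block below 0.034 m), for 0.2 s.
2. the ejector lever is pressed and the insert has risen from its pocket (value of joint ejector_lever above 0.33 rad and z of insert in the frame of setting_block above 0.039 m), for 0.2 s.
At the end, for the whole second after the job is handed in: The insert lies inside the tray, flat on its floor (serrations up, within 0.1 rad of level, underside within 4 mm of the floor), released and at rest; the retaining bar is still drawn back (more than 16.5 mm) (x of insert in the frame of tray between -0.056 and 0.056 m and y of insert in the frame of tray between -0.091 and 0.091 m and z of insert in the frame of tray below 0.008 m and angle between insert's own z axis and vertical below 0.1 rad and linear speed of insert below 0.02 m/s and contact force between the fingers and insert below 0.1 N and value of joint retainer above 0.0165 m); the robot touches nothing.
It fails at once if the sprung thumbwheel is pushed down too hard (more than 2.2 mm into its spring, over 7 N) (value of joint wheel_cradle above 0.0022 m).
It fails at once if the robot pushes the retaining bar itself (over 1 N) (contact force between any of the fingers, the arm and retainer above 1 N).
It fails at once if the insert is let go more than 40 mm above the tray's floor (z of insert in the frame of tray above 0.045 m and horizontal distance between insert and tray below 0.1 m and contact force between the fingers and insert below 0.05 N).
It fails at once if the twin insert is moved by more than 15 mm (distance of twin_insert from where it was at the start of the episode above 0.015 m).
It fails at once if a bystander is moved by more than 20 mm (distance of any of lab_timer, caliper, weight_200, vial_a, spanner, hex_key_6 from where it was at the start of the episode above 0.02 m).
It also fails if it takes over 54 s, if anything falls off the work surface, if the arm or the gripper's body presses on something with over 40 N, if the wrist force passes 120 N, or if a joint passes its speed limit or range.

## Working session

There is one attempt and no reset: what is moved stays moved. The work goes in short steps, Python scripts to look and compute and a shell command to move; the robot and the scene stay as the last step left them, time stands still between calls to the robot, and variables do not carry over. Pictures are saved under pics/ and viewed, at most 13 in all, crops included, and the job is handed in when it is done.

```bash
mkdir -p pics; cat > h.py <<'E'
import numpy as np, cv2
from cell import manip
from scipy.spatial.transform import Rotation as R
def cap(n,f=None):
    p=manip.capture(n)
    if f: cv2.imwrite('pics/'+f,p['frame'][:,:,::-1])
    return p
def rot(q):
    q=np.array(q,float)
    return q if q.shape==(3,3) else R.from_quat(q,scalar_first=True).as_matrix()
def ray(p,u,v,fish=False):
    K=np.array(p['camera_matrix']);x=(u-K[0,2])/K[0,0];y=(v-K[1,2])/K[1,1]
    if fish:
        t=np.hypot(x,y);d=np.array([x/t*np.sin(t),y/t*np.sin(t),np.cos(t)])
    else: d=np.array([x,y,1.])
    return rot(p['attitude'])@d
def onz(p,u,v,z,fish=False):
    d=ray(p,u,v,fish);e=np.array(p['eye']);return e+d*(z-e[2])/d[2]
E
python3 - <<'E'
from h import *
for c in ['scene','side']:
    p=cap(c,c+'0.png');print(c,p['eye'],p['attitude'],p['camera_matrix'])
    for n in ['setting_block','ejector_lever','lever_pad','slot_mouth','tongue_tip','thumbwheel','insert','tray','vial_a','weight_200','lab_timer','caliper']:
        print(n,[(np.round(d['position'],3).tolist(),round(d['score'],2)) for d in manip.look_for(p,n)[:3]])
print(manip.read_state())
a=cv2.imread('pics/scene0.png');b=cv2.imread('pics/side0.png')
cv2.imwrite('pics/both.png',cv2.resize(np.vstack([a,b]),None,fx=.78,fy=.78))
E
```

```text
scene [-0.46718543  0.64660541  0.91702897] [ 0.2145044  -0.4207986   0.78100417 -0.40859379] [[381.64420345   0.         257.69337985]
 [  0.         381.64420345 198.70631421]
 [  0.           0.           1.        ]]
setting_block [([0.398, -0.052, 0.031], 0.73)]
ejector_lever [([0.535, -0.27, 0.027], 0.74), ([0.436, -0.188, 0.033], 0.39)]
lever_pad [([0.433, -0.181, 0.032], 0.39)]
slot_mouth [([0.402, -0.057, 0.027], 0.59)]
tongue_tip []
thumbwheel [([0.396, -0.052, 0.03], 0.54)]
insert []
tray []
vial_a []
weight_200 []
lab_timer [([0.432, -0.188, 0.034], 0.69), ([0.592, -0.208, 0.018], 0.63)]
caliper []
side [ 0.04308878 -1.18904767  0.94110873] [-0.44887997  0.87468341 -0.15951231  0.08939529] [[406.97619725   0.         251.12990824]
 [  0.         406.97619725 190.40998373]
 [  0.           0.           1.        ]]
setting_block [([0.405, -0.096, 0.034], 0.94), ([0.554, -0.593, 0.017], 0.55)]
ejector_lever [([0.433, -0.197, 0.033], 0.44), ([0.567, -0.669, 0.025], 0.38)]
lever_pad [([0.432, -0.192, 0.033], 0.51)]
slot_mouth [([0.554, -0.598, 0.022], 0.63), ([0.408, -0.097, 
[... 300 characters left out ...]
, 0.008], 0.59)]
{'clock': 1.3, 'qpos': array([ 1.10052427e+00,  3.06804524e-01,  1.50633755e+00, -2.04518416e-05,
        1.32839495e+00, -7.34982163e-02]), 'joint_vel': array([-0.00061397,  0.00037999,  0.00082477,  0.00030527,  0.00265596,
        0.00113307]), 'effort': array([ 3.17750937e-05, -4.57491052e+01, -2.52334356e+01, -2.70376513e-04,
        8.54213504e-04, -3.38685300e-05]), 'ee_pos': array([0.22225276, 0.5303551 , 0.25332593]), 'ee_rot': array([1.70321301e-05, 1.97085743e-01, 9.80386255e-01, 2.41277350e-05]), 'ft_force': array([-0.08151822,  0.53318384,  0.18325932]), 'torque': array([-0.02163034, -0.0171392 ,  0.00049036]), 'grasp_force': 0.0, 'opening': 0.08496802842666872}
```

View pics/scene0.png

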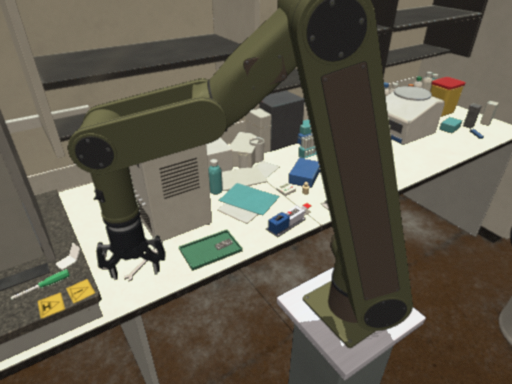

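View pics/side0.png

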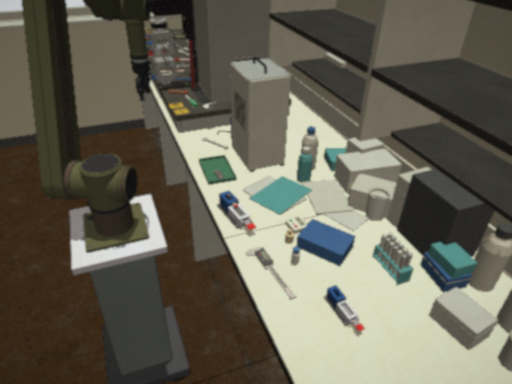

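The scene view shows the tray at about (210,250) and the block at (287,218). The side view has two candidates: block A at (237,211), near the tray, and block B at (345,310). I'll compare their sizes in one enlarged crop.

```bash
python3 - <<'E'
from h import *
b=cv2.imread('pics/side0.png')
c=[cv2.resize(b[y:y+60,x:x+66],None,fx=6,fy=6,interpolation=cv2.INTER_CUBIC) for x,y in((205,182),(315,278))]
cv2.imwrite('pics/c1.png',np.hstack(c))
E
```

```text
(no output)
```

View pics/c1.png

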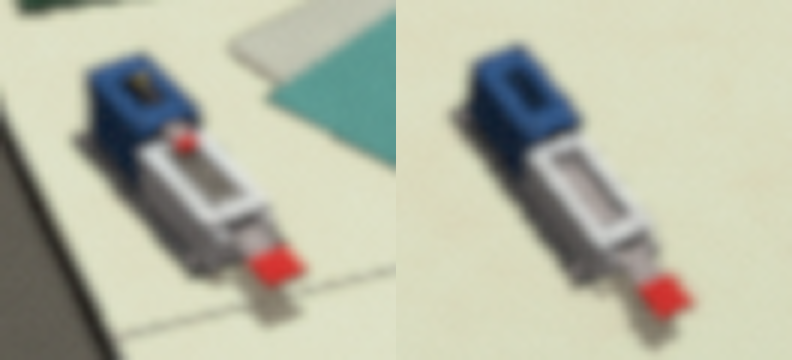

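A (left crop) is the one meant. It holds the insert, wheel and red tongue tip, while B is empty. Next I'll work out its pose, a size check against B, the tray, and where the tall box stands.

```bash
cat >> h.py <<'E'
def todelta(target,yaw_y=None):
    s=manip.read_state();T=rot(s['ee_rot']);return T.T@(np.array(target)-s['ee_pos'])*100,T
E
python3 - <<'E'
from h import *
p=cap('side');q=cap('scene')
f=lambda u,v,z,o:np.round(onz(p,u/6+o[0],v/6+o[1],z),4)
A=(205,182);B=(315-66,278)
for n,o,sl,pd in(('A',A,(143,88),(276,266)),('B',B,(525,90),(666,297))):
    a=f(*sl,.054,o);b=f(*pd,.033,o);print(n,a,b,np.linalg.norm((a-b)[:2]),np.arctan2(*(a-b)[1::-1]))
print('A insert mid',f(205,173,.04,A))
for n,(u,v) in dict(tl=(198,159),tr=(224,154),br=(237,178),bl=(210,184)).items(): print('tray',n,onz(p,u,v,.016))
for n,(u,v) in dict(l=(237,152),c=(249,166),r=(286,159)).items(): print('box',n,onz(p,u,v,0))
for n,(u,v) in dict(l=(180,262+0),c=(160,237),r=(210,222)).items(): print('scene box',n,onz(q,u,v,0))
print('scene tray',[onz(q,u,v,.016) for u,v in((179,247),(228,232),(242,250),(195,268))])
E
```

```text
A [ 0.4094 -0.0425  0.054 ] [ 0.435  -0.2034  0.033 ] 0.1629238165523997 1.7285788407726208
B [ 0.5472 -0.5734  0.054 ] [ 0.5573 -0.6808  0.033 ] 0.10787386152354048 1.664561533430764
A insert mid [ 0.4228 -0.1176  0.04  ]
tray tl [0.38668433 0.31582176 0.016     ]
tray tr [0.50676376 0.31834495 0.016     ]
tray br [0.49719486 0.11694172 0.016     ]
tray bl [0.38161726 0.11306651 0.016     ]
box l [0.57631822 0.34144897 0.        ]
box c [ 5.85219526e-01  2.10128811e-01 -1.11022302e-16]
box r [0.76177223 0.20888958 0.        ]
scene box l [0.44994714 0.34189382 0.        ]
scene box c [0.60839353 0.34959256 0.        ]
scene box r [0.58709967 0.15576371 0.        ]
scene tray [array([0.50363545, 0.31967602, 0.016     ]), array([0.48094704, 0.13667227, 0.016     ]), array([0.37123562, 0.1443638 , 0.016     ]), array([0.38184775, 0.3177763 , 0.016     ])]
```

A's slot-to-pad length is 163 mm against 108 mm for B, so A is the larger block. First move: swing toward the block, clear of the tall box (x > 0.57).

```bash
python3 -m jog '[[[-3.04,-2.1,0],[0,0,0],-1],[[-3.04,-2.1,0],[0,0,0],-1],[[-3.04,-2.1,0],[0,0,0],-1],[[-3.04,-2.1,0],[0,0,0],-1],[[-3.04,-2.1,0],[0,0,0],-1],[[-3.04,-2.1,0],[0,0,0],-1],[[-3.04,-2.1,0],[0,0,0],-1],[[-3.04,-2.1,0],[0,0,0],-1],[[-3.04,-2.1,0],[0,0,0],-1],[[0,0,0],[0,0,0.1],-1]]'
cat >> h.py <<'E'
def plan(target,yaw,n):
    "rows to bring TCP to target with tool y along world angle yaw (mod pi)"
    s=manip.read_state();T=rot(s['ee_rot']);p=np.array(s['ee_pos'])
    cur=np.arctan2(T[1,1],T[0,1]);d=(yaw-cur+np.pi/2)%np.pi-np.pi/2
    st=(np.array(target)-p)/n
    for k in range(n):
        Z=R.from_euler('z',d*k/n).as_matrix()@T
        print(np.round(Z.T@st*100,2).tolist(),end=' ')
    print('\nturn/row z',round(-d/n,4),'tilt',np.round(T[:,2],4))
E
python3 -c "
from h import *
plan((0.42,-0.10,0.22),0.158,10)"
```

```text
clock: 2.23
ee_pos: [0.4049, 0.2453, 0.2536]
ee_rot: [0.002, 0.248, 0.969, -0.001]
ft_force: [-0.3, -0.5, 0.4]
opening: 0.0852
grasp_force: 0.0
[-1.79, -2.96, 0.35] [-2.05, -2.78, 0.35] [-2.3, -2.58, 0.35] [-2.52, -2.36, 0.35] [-2.73, -2.12, 0.35] [-2.91, -1.86, 0.35] [-3.07, -1.59, 0.35] [-3.2, -1.31, 0.35] [-3.3, -1.01, 0.35] [-3.38, -0.7, 0.35] 
turn/row z 0.0911 tilt [ 0.0028 -0.003  -1.    ]
```

```bash
python3 -m jog '[[[-1.8,-2.96,0.35],[0,0,0.091],-1],[[-2.05,-2.78,0.35],[0,0,0.091],-1],[[-2.3,-2.58,0.35],[0,0,0.091],-1],[[-2.52,-2.36,0.35],[0,0,0.091],-1],[[-2.73,-2.12,0.35],[0,0,0.091],-1],[[-2.9,-1.86,0.35],[0,0,0.091],-1],[[-3.07,-1.6,0.35],[0,0,0.091],-1],[[-3.2,-1.3,0.35],[0,0,0.091],-1],[[-3.3,-1.0,0.35],[0,0,0.091],-1],[[-3.38,-0.7,0.35],[0,0,0.091],-1]]'
python3 - <<'E'
from h import *
p=cap('wrist','w1.png');print(p['eye'],p['attitude'],p['camera_matrix'])
for n in ['setting_block','lever_pad','slot_mouth','tongue_tip','insert']:
    print(n,[(np.round(d['position'],3).tolist(),round(d['score'],2)) for d in manip.look_for(p,n)[:3]])
s=manip.read_state();print(s['ee_pos'],s['ee_rot'],s['qpos'])
E
```

```text
clock: 3.07
ee_pos: [0.4185, -0.0965, 0.2184]
ee_rot: [0.0, 0.649, 0.761, 0.0]
ft_force: [0.4, 0.0, -0.2]
opening: 0.0853
grasp_force: 0.0
[ 0.40545295 -0.01918783  0.33913487] [0.15802975 0.98421492 0.07862791 0.012855  ] [[297.31863964   0.         256.51023822]
 [  0.         297.31863964 194.72912003]
 [  0.           0.           1.        ]]
setting_block [([0.417, -0.072, 0.038], 0.7), ([0.428, -0.114, 0.039], 0.31)]
lever_pad [([0.433, -0.186, 0.028], 0.58), ([0.418, -0.069, 0.039], 0.19)]
slot_mouth [([0.418, -0.071, 0.039], 0.78), ([0.417, -0.083, 0.056], 0.73)]
tongue_tip [([0.426, -0.294, 0.012], 0.75), ([0.417, -0.081, 0.054], 0.74)]
insert [([0.429, -0.115, 0.04], 0.91)]
[ 0.41837769 -0.09406363  0.21831506] [-3.23087853e-04  6.46505937e-01  7.62908872e-01  1.48310379e-04] [-3.20143592e-01  1.35880408e-01  1.84201163e+00  5.62389290e-04
  1.16418926e+00 -4.85171206e-01]
```

View pics/w1.png

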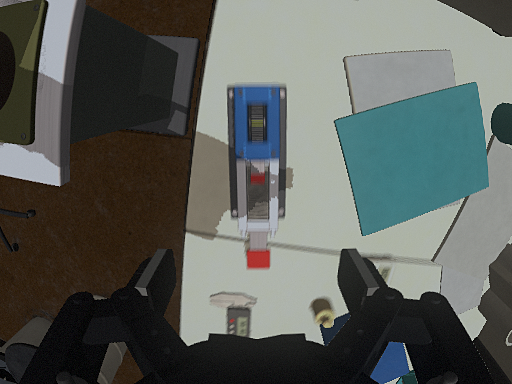

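The wrist view shows the block upright: blue housing x 230–286, y 84–158; slot centre (257,123); red tongue tip (257,178); insert (258,200); red pad (258,259).

```bash
python3 - <<'E'
from h import *
p=cap('wrist');im=p['frame'].astype(int);r,g,b=im[...,0],im[...,1],im[...,2]
W=lambda u,v,z:onz(p,u,v,z,True)
red=((r>150)&(g<80)&(b<80)).astype(np.uint8)
n,l,st,ce=cv2.connectedComponentsWithStats(red)
for i in range(1,n):
    if st[i,4]>15: print('red',ce[i],st[i],W(*ce[i],.033),W(*ce[i],.049))
bl=((b>100)&(b>1.6*r)&(b>g+30)).astype(np.uint8)[60:180,215:300]
n,l,st,ce=cv2.connectedComponentsWithStats(bl);i=1+np.argmax(st[1:,4])
ys,xs=np.where(l==i);pts=np.array([W(x+215,y+60,.054)[:2] for x,y in zip(xs,ys)],np.float32)
print('blue',cv2.minAreaRect(pts*1000))
s=im[95:152,240:276].sum(2);dk=(s<230).astype(np.uint8)
ys,xs=np.where(dk);pts=np.array([W(x+240,y+95,.054)[:2] for x,y in zip(xs,ys)],np.float32);print('slot',cv2.minAreaRect(pts*1000),pts.mean(0))
x=cv2.resize(p['frame'][75:280,210:310,::-1],None,fx=2.9,fy=2.9,interpolation=cv2.INTER_CUBIC);cv2.imwrite('pics/w2.png',x)
# fitted model overlay guess
E
```

```text
red [258.3025 259.4175] [247 251  23  18 400] [ 0.43676803 -0.19555191  0.033     ] [ 0.4351103  -0.18621464  0.049     ]
blue ((408.7215576171875, -37.70589065551758), (42.57419204711914, 72.00175476074219), 9.948809623718262)
slot ((409.6766662597656, -38.49535369873047), (32.02008819580078, 54.217742919921875), 8.986040115356445) [ 0.40885743 -0.03788549]
```

View pics/w2.png

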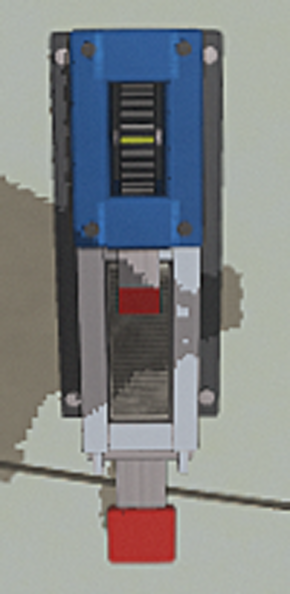

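Block pose: slot_mouth (0.409, −0.038), origin (0.422, −0.111), yaw 0.175. I'll shut the fingers and go above the wheel's pocket side.

```bash
python3 -c "
from h import *
plan((0.411,-0.049,0.105),0.175,8)"
```

```text
[0.57, 0.0, 1.42] [0.57, 0.0, 1.42] [0.57, 0.0, 1.42] [0.57, 0.0, 1.42] [0.57, 0.0, 1.42] [0.57, 0.0, 1.42] [0.57, 0.0, 1.42] [0.57, 0.01, 1.42] 
turn/row z -0.0012 tilt [-1.e-04  5.e-04 -1.e+00]
```

```bash
python3 -m jog '[[[0.57,0,1.42],[0,0,-0.0012],1],[[0.57,0,1.42],[0,0,-0.0012],1],[[0.57,0,1.42],[0,0,-0.0012],1],[[0.57,0,1.42],[0,0,-0.0012],1],[[0.57,0,1.42],[0,0,-0.0012],1],[[0.57,0,1.42],[0,0,-0.0012],1],[[0.57,0,1.42],[0,0,-0.0012],1],[[0.57,0,1.42],[0,0,-0.0012],1],[[0,0,0],[0,0,0],1],[[0,0,0],[0,0,0],1]]'
python3 - <<'E'
from h import *
p=cap('side');s=manip.read_state();print(s['ee_pos'],s['opening'],s['ft_force'],R.from_matrix(rot(s['ee_rot'])).as_rotvec())
K=p['camera_matrix'];A=rot(p['attitude'])
img=cv2.resize(p['frame'][160:240,190:290,::-1],None,fx=7,fy=7,interpolation=cv2.INTER_CUBIC)
for d,c in((.022,(0,255,0)),(.035,(0,0,255))):
    for z in [s['ee_pos'][2]-d]:
        x=A.T@(np.array([s['ee_pos'][0],s['ee_pos'][1],z])-p['eye']);u=K@x/x[2];print(d,u)
        q=(int((u[0]-190)*7+3),int((u[1]-160)*7+3));cv2.line(img,(q[0]-60,q[1]),(q[0]-25,q[1]),c,1);cv2.line(img,(q[0]+25,q[1]),(q[0]+60,q[1]),c,1)
cv2.imwrite('pics/s2.png',img)
E
```

```text
clock: 4.25
ee_pos: [0.4103, -0.0485, 0.1045]
ee_rot: [-0.001, 0.642, 0.767, -0.0]
ft_force: [-1.0, 0.9, -0.6]
opening: -0.0001
grasp_force: 0.0
[ 0.41122121 -0.04898236  0.10507579] 0.00012339651129978187 [ 0.77001484 -0.05829838 -0.2149234 ] [2.01743328e+00 2.40803170e+00 6.42154561e-05]
0.022 [229.71805075 191.08654906   1.        ]
0.035 [229.78024579 193.99391206   1.        ]
```

View pics/s2.png

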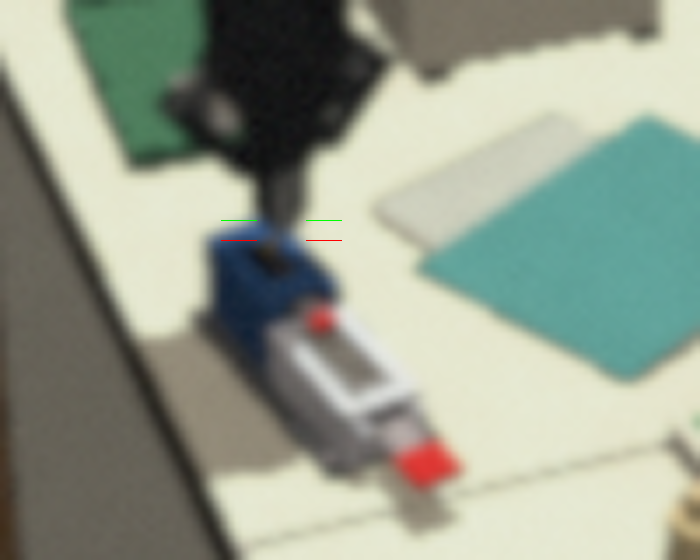

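The drawn green mark (22 mm) matches where the fingertips end, at about (283,226). Descending to feel for the crown.

```bash
python3 -m jog '[[[0,0,0.2],[0,0,0],1],[[0,0,0.2],[0,0,0],1],[[0,0,0.2],[0,0,0],1],[[0,0,0.2],[0,0,0],1],[[0,0,0.2],[0,0,0],1],[[0,0,0.2],[0,0,0],1],[[0,0,0.2],[0,0,0],1],[[0,0,0.2],[0,0,0],1],[[0,0,0],[0,0,0],1],[[0,0,0],[0,0,0],1]]'
python3 -m jog '[[[0,0,0.03],[0,0,0],1],[[0,0,0.03],[0,0,0],1],[[0,0,0.03],[0,0,0],1],[[0,0,0.03],[0,0,0],1],[[0,0,0],[0,0,0],1],[[0,0,0],[0,0,0],1],[[0,0,0],[0,0,0],1],[[0,0,0],[0,0,0],1],[[0,0,0],[0,0,0],1],[[0,0,0],[0,0,0],1]]'
```

```text
clock: 5.13
ee_pos: [0.4108, -0.0498, 0.0885]
ee_rot: [-0.0, 0.643, 0.766, -0.0]
ft_force: [0.0, -0.1, 0.0]
opening: -0.0001
grasp_force: 0.0
clock: 5.97
ee_pos: [0.411, -0.0498, 0.0875]
ee_rot: [0.0, 0.643, 0.766, 0.0]
ft_force: [-0.1, 0.6, -1.0]
opening: -0.0001
grasp_force: 0.0
```

```bash
python3 -m jog '[[[0,0,0.03],[0,0,0],1],[[0,0,0.03],[0,0,0],1],[[0,0,0.03],[0,0,0],1],[[0,0,0.03],[0,0,0],1],[[0,0,0],[0,0,0],1],[[0,0,0],[0,0,0],1],[[0,0,0],[0,0,0],1],[[0,0,0],[0,0,0],1],[[0,0,0],[0,0,0],1],[[0,0,0],[0,0,0],1]]'; python3 -c "
from h import *
for i in range(3): cap('side');s=manip.read_state();print(s['ee_pos'],s['ft_force'])"
```

```text
clock: 6.8
ee_pos: [0.411, -0.0498, 0.0863]
ee_rot: [0.0, 0.643, 0.766, -0.0]
ft_force: [0.0, -0.7, 0.1]
opening: -0.0002
grasp_force: 0.0
[ 0.41099001 -0.04982245  0.08631189] [-0.31055143 -0.75463401  0.61072758]
[ 0.41100562 -0.04980039  0.08632991] [ 0.71212415  0.25766273 -0.43076216]
[ 0.41099497 -0.04981678  0.08630493] [-0.56277874  0.77067877 -0.7374571 ]
```

```bash
python3 -m jog '[[[0,0,0.03],[0,0,0],1],[[0,0,0.03],[0,0,0],1],[[0,0,0.03],[0,0,0],1],[[0,0,0.03],[0,0,0],1],[[0,0,0],[0,0,0],1],[[0,0,0],[0,0,0],1],[[0,0,0],[0,0,0],1],[[0,0,0],[0,0,0],1],[[0,0,0],[0,0,0],1],[[0,0,0],[0,0,0],1]]'
```

```text
clock: 7.78
ee_pos: [0.411, -0.0498, 0.0851]
ee_rot: [-0.0, 0.643, 0.766, -0.0]
ft_force: [-0.0, -0.2, 0.4]
opening: 0.0
grasp_force: 0.0
```

```bash
python3 -m jog '[[[0,0,0.03],[0,0,0],1],[[0,0,0.03],[0,0,0],1],[[0,0,0.03],[0,0,0],1],[[0,0,0.03],[0,0,0],1],[[0,0,0],[0,0,0],1],[[0,0,0],[0,0,0],1],[[0,0,0],[0,0,0],1],[[0,0,0],[0,0,0],1],[[0,0,0],[0,0,0],1],[[0,0,0],[0,0,0],1]]'
```

```text
clock: 8.62
ee_pos: [0.411, -0.0498, 0.0839]
ee_rot: [0.0, 0.643, 0.766, 0.0]
ft_force: [-0.6, -0.1, -0.2]
opening: 0.0002
grasp_force: 0.0
```

```bash
python3 -m jog '[[[0.2,0,0],[0,0,0],1],[[0.2,0,0],[0,0,0],1],[[0,0,0.03],[0,0,0],1],[[0,0,0.03],[0,0,0],1],[[0,0,0.02],[0,0,0],1],[[0,0,0],[0,0,0],1],[[0,0,0],[0,0,0],1],[[0,0,0],[0,0,0],1],[[0,0,0],[0,0,0],1],[[0,0,0],[0,0,0],1]]'
```

```text
clock: 9.45
ee_pos: [0.4102, -0.0457, 0.0831]
ee_rot: [-0.0, 0.643, 0.766, 0.0]
ft_force: [-0.0, 3.3, 4.6]
opening: 0.0002
grasp_force: 2.0
```

```bash
python3 -c "
from h import *
for i in range(5): cap('side');s=manip.read_state();print(s['ee_pos'],s['ft_force'],s['torque'],s['grasp_force'])"
```

```text
[ 0.41024471 -0.04578409  0.08312878] [-1.36951131  1.41255968  4.09036257] [ 0.44168955  0.13305334 -0.01625247] 2.0037082582712173
[ 0.41023432 -0.04579972  0.08311068] [-0.34240775  2.29828512  3.75361469] [0.43868136 0.07900489 0.00832463] 2.0056844875216484
[ 0.41025317 -0.04580819  0.08310586] [-0.92325124  2.26705764  4.21199852] [ 0.48717911  0.14114392 -0.01041111] 2.006912212818861
[ 0.41024693 -0.04584622  0.08310122] [-0.61714166  2.41933091  4.32101863] [0.3987733  0.16720912 0.02734607] 2.0079002156853676
[ 0.41025303 -0.04584537  0.08310663] [-0.25386529  2.51999363  4.52780284] [0.44429614 0.11377076 0.03249777] 2.0084809698164463
```

Contact: about 4.2 N at TCP z = 0.0831. I'll press 0.4 mm more (about 5 N) and roll toward +y (tool +x).

```bash
python3 -m jog '[[[0,0,0.04],[0,0,0],1],[[0.1,0,0],[0,0,0],1],[[0.2,0,0],[0,0,0],1],[[0.2,0,0],[0,0,0],1],[[0.2,0,0],[0,0,0],1],[[0.2,0,0],[0,0,0],1],[[0.2,0,0],[0,0,0],1],[[0.2,0,0],[0,0,0],1],[[0.2,0,0],[0,0,0],1],[[0,0,0],[0,0,0],1]]'
python3 - <<'E'
from h import *
s=manip.read_state();print(s['ee_pos'],s['ft_force'],s['torque'])
p=cap('wrist');im=p['frame'].astype(int)
red=((im[...,0]>120)&(im[...,1]<80)&(im[...,2]<80)).astype(np.uint8)
n,l,st,ce=cv2.connectedComponentsWithStats(red)
for i in range(1,n):
    if st[i,4]>15: print(ce[i],st[i],onz(p,*ce[i],.049,True),onz(p,*ce[i],.033,True))
cv2.imwrite('pics/w3.png',cv2.resize(p['frame'][100:384,130:390,::-1],None,fx=2,fy=2))
E
```

```text
clock: 10.53
ee_pos: [0.4078, -0.0316, 0.0828]
ee_rot: [0.001, 0.643, 0.766, -0.0]
ft_force: [-1.5, -2.4, 5.4]
opening: 0.0003
grasp_force: 2.6
[ 0.40777719 -0.03157454  0.08282607] [-1.54471695 -2.41599233  5.35596035] [-0.36681401  0.20493176 -0.05628121]
[256.5 316. ] [253 313   8   7  56] [ 0.41749022 -0.08973931  0.049     ] [ 0.41996094 -0.10376948  0.033     ]
```

View pics/w3.png

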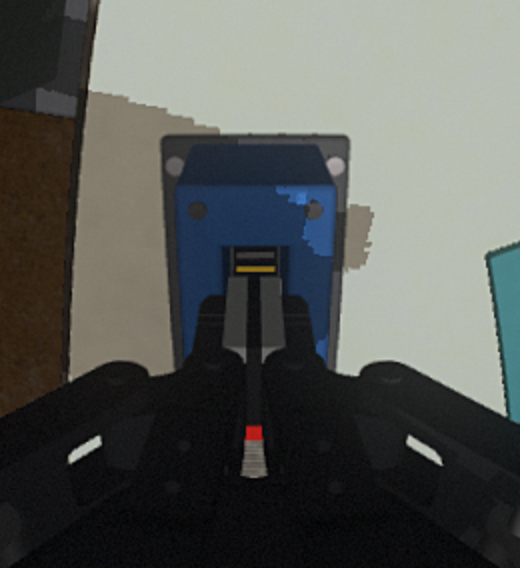

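Rolling works: the yellow wheel mark has moved toward +y, at (255,269) in the crop. I'll finish this stroke, lift, return, and re-press to the same depth.

```bash
python3 -m jog '[[[0.2,0,0],[0,0,0],1],[[0.2,0,0],[0,0,0],1],[[0.1,0,0],[0,0,0],1],[[0,0,-0.4],[0,0,0],1],[[-1.2,0,0],[0,0,0],1],[[-1.0,0,0],[0,0,0],1],[[0,0,0],[0,0,0],1],[[0,0,0.2],[0,0,0],1],[[0,0,0.1],[0,0,0],1],[[0,0,0],[0,0,0],1]]'
python3 -m jog '[[[0,0,0.05],[0,0,0],1],[[0,0,0.05],[0,0,0],1],[[0.1,0,0],[0,0,0],1],[[0.2,0,0],[0,0,0],1],[[0.2,0,0],[0,0,0],1],[[0.2,0,0],[0,0,0],1],[[0.2,0,0],[0,0,0],1],[[0.2,0,0],[0,0,0],1],[[0.2,0,0],[0,0,0],1],[[0,0,0],[0,0,0],1]]'
python3 - <<'E'
from h import *
s=manip.read_state();print(s['ee_pos'],s['ft_force'],s['torque'])
p=cap('wrist');im=p['frame'].astype(int)
red=((im[...,0]>120)&(im[...,1]<80)&(im[...,2]<80)).astype(np.uint8)
n,l,st,ce=cv2.connectedComponentsWithStats(red)
for i in range(1,n):
    if st[i,4]>5: print(ce[i],st[i],onz(p,*ce[i],.051,True))
E
```

```text
clock: 11.42
ee_pos: [0.4104, -0.0477, 0.0835]
ee_rot: [-0.0, 0.643, 0.766, -0.0]
ft_force: [-1.3, -0.5, 1.4]
opening: -0.0001
grasp_force: 1.0
clock: 12.25
ee_pos: [0.4082, -0.0346, 0.0829]
ee_rot: [-0.0, 0.643, 0.766, 0.0]
ft_force: [-1.0, -1.7, 4.8]
opening: -0.0001
grasp_force: 2.6
[ 0.40821644 -0.03461672  0.08285329] [-0.9733314  -1.73643343  4.84691523] [-0.43524019  0.22847372  0.0124463 ]
```

```bash
python3 -m jog '[[[0.2,0,0],[0,0,0],1],[[0.2,0,0],[0,0,0],1],[[0.2,0,0],[0,0,0],1],[[0.1,0,0],[0,0,0],1],[[0,0,-0.4],[0,0,0],1],[[-1.2,0,0],[0,0,0],1],[[-0.9,0,0],[0,0,0],1],[[0,0,0],[0,0,0],1],[[0,0,0.2],[0,0,0],1],[[0,0,0.1],[0,0,0],1]]'
python3 -m jog '[[[0,0,0.05],[0,0,0],1],[[0,0,0.05],[0,0,0],1],[[0.1,0,0],[0,0,0],1],[[0.2,0,0],[0,0,0],1],[[0.2,0,0],[0,0,0],1],[[0.2,0,0],[0,0,0],1],[[0.2,0,0],[0,0,0],1],[[0.2,0,0],[0,0,0],1],[[0,0,0],[0,0,0],1],[[0,0,0],[0,0,0],1]]'
python3 -c "
from h import *
plan((0.4368,-0.1956,0.14),0.175,8)"
```

```text
clock: 13.13
ee_pos: [0.4104, -0.0486, 0.0834]
ee_rot: [-0.0, 0.643, 0.765, -0.0]
ft_force: [-0.5, -0.1, 0.3]
opening: 0.0001
grasp_force: 0.4
clock: 13.97
ee_pos: [0.4087, -0.0376, 0.0828]
ee_rot: [-0.0, 0.643, 0.766, 0.0]
ft_force: [-1.8, -1.9, 5.2]
opening: -0.0003
grasp_force: 2.6
[-2.01, 0.0, -0.72] [-2.01, 0.0, -0.72] [-2.01, 0.0, -0.72] [-2.01, 0.0, -0.72] [-2.01, 0.0, -0.72] [-2.01, 0.0, -0.72] [-2.01, 0.0, -0.72] [-2.01, 0.0, -0.72] 
turn/row z -0.0002 tilt [-2.e-04  3.e-04 -1.e+00]
```

Total roll is about 50 mm (2.5 rad). I'll lift clear, move above the lever pad, and look.

```bash
python3 -m jog '[[[0,0,-1.5],[0,0,0],1],[[0,0,-2],[0,0,0],1],[[-2,0,-1],[0,0,0],1],[[-2.0,0,-1],[0,0,0],1],[[-2.3,0,-0.5],[0,0,0],1],[[-2.5,0,-0.5],[0,0,0],1],[[-2.5,0,0],[0,0,0],1],[[-2.5,0,0],[0,0,0],1],[[-2.3,0,0],[0,0,0],1],[[0,0,0],[0,0,0],1]]'
python3 - <<'E'
from h import *
p=cap('wrist');im=p['frame'].astype(int);s=manip.read_state();print(s['ee_pos'],s['ft_force'])
red=((im[...,0]>110)&(im[...,1]<70)&(im[...,2]<70)).astype(np.uint8)
n,l,st,ce=cv2.connectedComponentsWithStats(red)
O=np.array([.4218,-.111]);ly=np.array([-.174,.985]);lx=np.array([.985,.174])
for i in range(1,n):
    if st[i,4]>8:
        w=[onz(p,ce[i][0],v,.05,True)[:2]-O for v in(st[i,1],st[i,1]+st[i,3])];print(ce[i],st[i],[(a@lx,a@ly) for a in w])
K=p['camera_matrix'];A=rot(p['attitude'])
cv2.imwrite('pics/w4.png',cv2.resize(p['frame'][80:340,160:360,::-1],None,fx=2.3,fy=2.3))
E
```

```text
clock: 14.8
ee_pos: [0.439, -0.1999, 0.1478]
ee_rot: [0.002, 0.644, 0.765, 0.0]
ft_force: [0.5, 0.3, 0.4]
opening: -0.0004
grasp_force: 0.0
[ 0.43772804 -0.19780068  0.14745635] [-0.58628279  1.0597698   0.32602586]
[253.74324324  35.56756757] [244  34  20   4  74] [(np.float64(-0.00037704407272420507), np.float64(0.036969755239827776)), (np.float64(-0.0003875023286073625), np.float64(0.03389431304308025))]
[255.5263789  189.46402878] [240 176  32  28 834] [(np.float64(0.00046447415735586254), np.float64(-0.0693864975022455)), (np.float64(0.00035781876487232323), np.float64(-0.09200341400590586))]
[393.15492958 248.50704225] [389 244   9  10  71] [(np.float64(0.12351697269968487), np.float64(-0.1314777050907567)), (np.float64(0.12570438327402464), np.float64(-0.14195387431883785))]
```

View pics/w4.png

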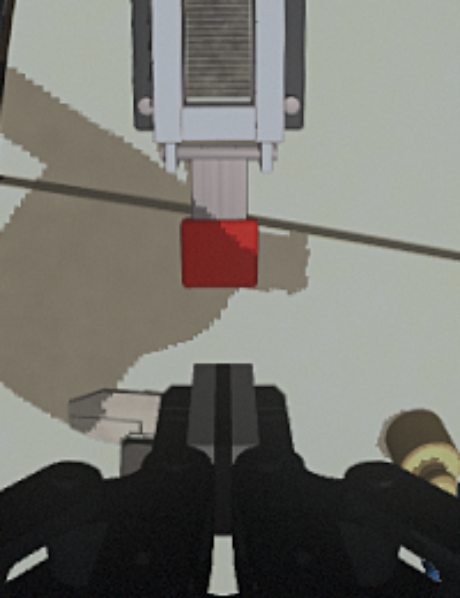

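The red tongue tip now sits at local y ≈ 34 mm, about 20 mm back, and the insert is fully uncovered. The pad is at (220,253) in the crop, straight ahead of the fingers. Now the lever.

```bash
python3 -m jog '[[[-0.4,0,1.7],[0,0,0],1],[[0,0,1.8],[0,0,0],1],[[0,0,1.8],[0,0,0],1],[[0,0,1.8],[0,0,0],1],[[0,0,1.4],[0,0,0],1],[[0,0,0.3],[0,0,0],1],[[0,0,0.3],[0,0,0],1],[[0,0,0.3],[0,0,0],1],[[0,0,0.3],[0,0,0],1],[[0,0,0.2],[0,0,0],1]]'
python3 -m jog '[[[0,0,0.1],[0,0,0],1],[[0,0,0.1],[0,0,0],1],[[0,0,0.1],[0,0,0],1],[[0,0,0],[0,0,0],1],[[0,0,0],[0,0,0],1],[[0,0,0],[0,0,0],1],[[0,0,0],[0,0,0],1],[[0,0,0],[0,0,0],1],[[0,0,0],[0,0,0],1],[[0,0,0],[0,0,0],1]]'
```

```text
clock: 15.68
ee_pos: [0.4373, -0.1999, 0.0492]
ee_rot: [-0.0, 0.643, 0.766, 0.0]
ft_force: [-0.3, 2.7, 4.7]
opening: 0.0002
grasp_force: 2.1
clock: 16.52
ee_pos: [0.4376, -0.2007, 0.0458]
ee_rot: [0.0, 0.643, 0.766, 0.0]
ft_force: [-0.8, 1.3, 5.4]
opening: -0.0001
grasp_force: 1.9
```

```bash
python3 -m jog '[[[0,0,0.1],[0,0,0],1],[[0,0,0.1],[0,0,0],1],[[0,0,0.1],[0,0,0],1],[[0,0,0.1],[0,0,0],1],[[0,0,0],[0,0,0],1],[[0,0,0],[0,0,0],1],[[0,0,0],[0,0,0],1],[[0,0,0],[0,0,0],1],[[0,0,0],[0,0,0],1],[[0,0,0],[0,0,0],1]]'
```

```text
clock: 17.35
ee_pos: [0.4375, -0.2007, 0.0416]
ee_rot: [0.0, 0.643, 0.766, -0.0]
ft_force: [1.3, -0.8, 0.9]
opening: -0.0002
grasp_force: 0.2
```

```bash
python3 -m jog '[[[0,0,0.1],[0,0,0],1],[[0,0,0.1],[0,0,0],1],[[0,0,0],[0,0,0],1],[[0,0,0],[0,0,0],1],[[0,0,0],[0,0,0],1],[[0,0,0],[0,0,0],1],[[0,0,0],[0,0,0],1],[[0,0,0],[0,0,0],1],[[0,0,0],[0,0,0],1],[[0,0,0],[0,0,0],1]]'; python3 -c "
from h import *
for i in range(3): cap('side');s=manip.read_state();print(s['ee_pos'],s['ft_force'],s['torque'],s['grasp_force'])"
```

```text
clock: 18.18
ee_pos: [0.4375, -0.2004, 0.04]
ee_rot: [0.0, 0.643, 0.766, 0.0]
ft_force: [-0.5, 1.2, 5.9]
opening: -0.0002
grasp_force: 2.5
[ 0.43749905 -0.2004029   0.04004515] [0.14214621 1.18725471 5.94315126] [ 0.19190045  0.03365119 -0.02954754] 2.5260964035987854
[ 0.43748265 -0.20041358  0.04004801] [-0.49892034  1.407373    7.01786538] [0.29505842 0.03973219 0.00612164] 2.5262657180428505
[ 0.43748228 -0.20040113  0.04003524] [-0.09177157  0.41254795  6.13020855] [0.26344074 0.01817576 0.00928468] 2.526435926556587
```

```bash
python3 -m jog '[[[0,0,0.1],[0,0,0],1],[[0,0,0.1],[0,0,0],1],[[0,0,0],[0,0,0],1],[[0,0,0],[0,0,0],1],[[0,0,0],[0,0,0],1],[[0,0,0],[0,0,0],1],[[0,0,0],[0,0,0],1],[[0,0,0],[0,0,0],1],[[0,0,0],[0,0,0],1],[[0,0,0],[0,0,0],1]]'
```

```text
clock: 19.17
ee_pos: [0.4376, -0.2003, 0.0394]
ee_rot: [0.001, 0.643, 0.766, 0.0]
ft_force: [-2.2, 2.7, 21.3]
opening: 0.0001
grasp_force: 8.9
```

Firm stop felt (21 N), so the lever is fully down. Next: lift off, open halfway, and hover over the insert.

```bash
python3 -m jog '[[[0,0,-2.0],[0,0,0],1],[[0,0,-3],[0,0,0],1],[[0,0,-3],[0,0,0],0],[[1.5,0,-1],[0,0,0],0],[[1.5,0,0],[0,0,0],0],[[1.5,0,0],[0,0,0],0],[[1.5,0,0],[0,0,0],0],[[1.5,0,0],[0,0,0],0],[[1.5,0,0],[0,0,0],0],[[0,0,0],[0,0,0],0]]'
python3 - <<'E'
from h import *
p=cap('wrist')
print([(np.round(d['position'],3).tolist(),round(d['score'],2)) for d in manip.look_for(p,'insert')[:3]])
q=cap('side')
print([(np.round(d['position'],3).tolist(),round(d['score'],2)) for d in manip.look_for(q,'insert')[:3]])
a=cv2.resize(p['frame'][184:384,180:340,::-1],(400,500));b=cv2.resize(q['frame'][180:240,210:258,::-1],(400,500),interpolation=cv2.INTER_CUBIC)
cv2.imwrite('pics/w5.png',np.hstack([a,b]))
s=manip.read_state();print(s['ee_pos'],s['opening'])
plan((.4218,-.111,.0635),.175,9)
E
```

```text
clock: 20.0
ee_pos: [0.4194, -0.109, 0.1269]
ee_rot: [-0.002, 0.643, 0.766, -0.0]
ft_force: [-0.9, 0.4, 0.2]
opening: 0.0426
grasp_force: 0.0
[([0.426, -0.109, 0.049], 0.68)]
[([0.598, -0.223, 0.02], 0.3)]
[ 0.42204569 -0.11215215  0.12752435] 0.04285687481537782
[0.01, -0.0, 0.71] [0.01, -0.0, 0.71] [0.01, -0.0, 0.71] [0.01, -0.0, 0.71] [0.01, -0.0, 0.71] [0.01, -0.0, 0.71] [0.01, -0.0, 0.71] [0.01, -0.0, 0.71] [0.01, -0.0, 0.71] 
turn/row z -0.0001 tilt [ 1.e-04 -4.e-04 -1.e+00]
```

View pics/w5.png

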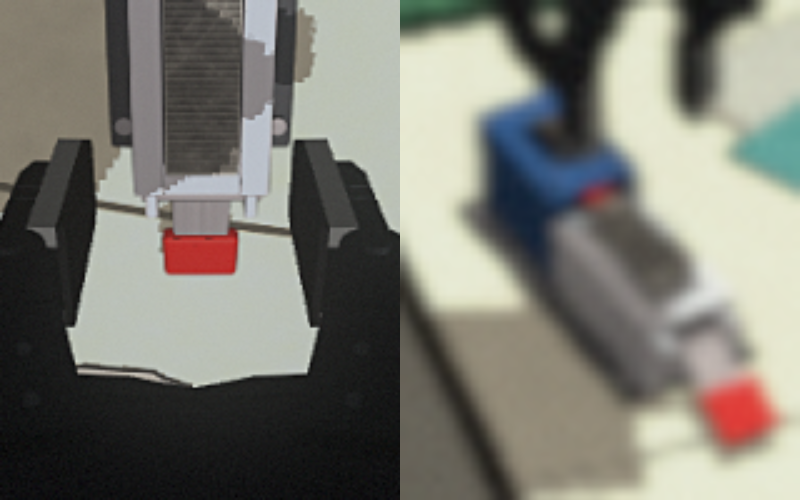

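The left crop shows the insert raised and uncovered, its centreline at (203,85) midway between the pads. In the right crop the red tongue tip is drawn up against the housing. Descending to grip.

```bash
python3 -m jog '[[[0,0,0.9],[0,0,0],0],[[0,0,0.9],[0,0,0],0],[[0,0,0.9],[0,0,0],0],[[0,0,0.9],[0,0,0],0],[[0,0,0.9],[0,0,0],0],[[0,0,0.9],[0,0,0],0],[[0,0,0.6],[0,0,0],0],[[0,0,0.4],[0,0,0],0],[[0,0,0],[0,0,0],0],[[0,0,0],[0,0,0],0]]' 50
python3 -m jog '[[[0,0,0],[0,0,0],0.3],[[0,0,0],[0,0,0],0.4],[[0,0,0],[0,0,0],1],[[0,0,0],[0,0,0],1],[[0,0,0],[0,0,0],1],[[0,0,0],[0,0,0],1],[[0,0,0],[0,0,0],1],[[0,0,0],[0,0,0],1],[[0,0,0],[0,0,0],1],[[0,0,0],[0,0,0],1]]' 50
```

```text
clock: 21.03
ee_pos: [0.422, -0.1121, 0.0636]
ee_rot: [-0.0, 0.643, 0.766, -0.0]
ft_force: [0.7, 0.3, -0.3]
opening: 0.0428
grasp_force: 0.0
clock: 21.87
ee_pos: [0.4222, -0.112, 0.0638]
ee_rot: [0.0, 0.643, 0.766, 0.0]
ft_force: [0.8, -0.8, 3.2]
opening: 0.0202
grasp_force: 51.0
```

```bash
python3 -m jog '[[[0,0,-0.3],[0,0,0],1],[[0,0,-0.5],[0,0,0],1],[[0,0,-0.8],[0,0,0],1],[[0,0,-1],[0,0,0],1],[[0,0,-1.5],[0,0,0],1],[[0,0,-1.5],[0,0,0],1],[[0,0,-1.5],[0,0,0],1],[[0,0,-1],[0,0,0],1],[[0,0,0],[0,0,0],1],[[0,0,0],[0,0,0],1]]'
python3 - <<'E'
from h import *
plan((.41,.15,.15),.02,10)
E
```

```text
clock: 22.7
ee_pos: [0.422, -0.1119, 0.1454]
ee_rot: [0.001, 0.643, 0.766, 0.0]
ft_force: [-0.6, 0.6, -2.4]
opening: 0.0202
grasp_force: 50.6
[2.6, 0.33, -0.05] [2.6, 0.29, -0.05] [2.61, 0.25, -0.05] [2.61, 0.21, -0.05] [2.62, 0.17, -0.05] [2.62, 0.13, -0.05] [2.62, 0.09, -0.05] [2.62, 0.05, -0.05] [2.62, 0.01, -0.05] [2.62, -0.03, -0.05] 
turn/row z 0.0154 tilt [ 1.5e-03 -5.0e-04 -1.0e+00]
```

```bash
python3 -m jog '[[[2.6,0.33,0],[0,0,0.015],1],[[2.6,0.29,0],[0,0,0.015],1],[[2.6,0.25,0],[0,0,0.015],1],[[2.6,0.21,0],[0,0,0.015],1],[[2.6,0.17,0],[0,0,0.015],1],[[2.6,0.13,0],[0,0,0.015],1],[[2.6,0.09,0],[0,0,0.015],1],[[2.6,0.05,0],[0,0,0.015],1],[[2.6,0,0],[0,0,0.015],1],[[0,0,0],[0,0,0.015],1]]'
python3 - <<'E'
from h import *
p=cap('wrist','w6.png');im=p['frame'].astype(int);r,g,b=im[...,0],im[...,1],im[...,2]
m=((g>1.4*r)&(g>1.15*b)&(g>30)).astype(np.uint8)
n,l,st,ce=cv2.connectedComponentsWithStats(m);i=1+np.argmax(st[1:,4]);print(st[i])
ys,xs=np.where(l==i);pts=np.array([onz(p,x,y,.012,True)[:2] for x,y in zip(xs,ys)],np.float32)
print('tray',cv2.minAreaRect(pts*1000))
for n in('tray','twin_insert'): print(n,[(np.round(d['position'],3).tolist(),round(d['score'],2)) for d in manip.look_for(p,n)[:3]])
print(manip.read_state()['ee_pos'])
E
```

```text
clock: 23.53
ee_pos: [0.4095, 0.1259, 0.1439]
ee_rot: [-0.001, 0.698, 0.716, 0.0]
ft_force: [-0.6, 0.3, -1.5]
opening: 0.0202
grasp_force: 50.6
[  224     0   151   188 22634]
tray ((444.188232421875, 221.01824951171875), (174.48373413085938, 120.86918640136719), 87.02820587158203)
tray [([0.448, 0.226, 0.003], 0.65)]
twin_insert [([0.433, 0.183, 0.014], 0.92)]
[0.4095444  0.12233473 0.1439912 ]
```

View pics/w6.png

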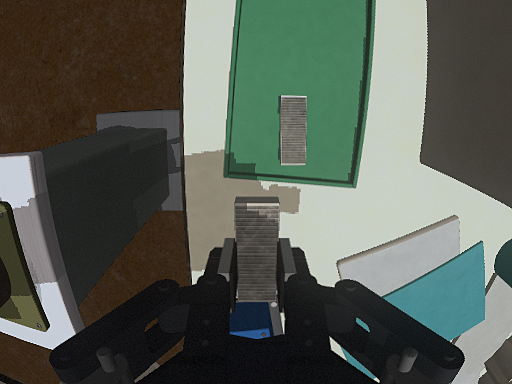

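The view shows the held insert straight in the gripper at (257,250), the twin at (293,130), and the tray's +y half empty beyond it. Tray centre ≈ (0.4445, 0.229), yaw −0.05. I'll aim for (0.447, 0.274).

```bash
python3 -c "
from h import *
plan((.447,.274,.10),-.052,8)"
```

```text
[1.88, 0.52, 0.55] [1.89, 0.5, 0.55] [1.89, 0.48, 0.55] [1.9, 0.46, 0.55] [1.9, 0.44, 0.55] [1.91, 0.43, 0.55] [1.91, 0.41, 0.55] [1.91, 0.39, 0.55] 
turn/row z 0.0097 tilt [-0.002 -0.001 -1.   ]
```

```bash
python3 -m jog '[[[1.9,0.5,0.2],[0,0,0.01],1],[[1.9,0.5,0.3],[0,0,0.01],1],[[1.9,0.5,0.5],[0,0,0.01],1],[[1.9,0.45,0.6],[0,0,0.01],1],[[1.9,0.45,0.7],[0,0,0.01],1],[[1.9,0.4,0.7],[0,0,0.01],1],[[1.9,0.4,0.7],[0,0,0.01],1],[[1.9,0.4,0.7],[0,0,0.01],1],[[0,0,0],[0,0,0],1],[[0,0,0],[0,0,0],1]]'
python3 -c "
from h import *
plan((.447,.274,.033),-.052,8)
s=manip.read_state();print(s['ee_pos'])
p=cap('wrist');print([(np.round(d['position'],3).tolist(),round(d['score'],2)) for d in manip.look_for(p,'insert')[:3]])"
```

```text
clock: 24.52
ee_pos: [0.4483, 0.2733, 0.0998]
ee_rot: [-0.0, 0.727, 0.687, -0.001]
ft_force: [-0.9, -1.1, -1.0]
opening: 0.0204
grasp_force: 50.6
[0.01, -0.02, 0.84] [0.01, -0.02, 0.84] [0.01, -0.02, 0.84] [0.01, -0.02, 0.84] [0.01, -0.02, 0.84] [0.01, -0.02, 0.84] [0.01, -0.02, 0.84] [0.01, -0.02, 0.84] 
turn/row z -0.0005 tilt [-0.0016 -0.0014 -1.    ]
[0.44827348 0.27329939 0.09981324]
[([0.456, 0.279, 0.087], 0.98)]
```

```bash
python3 -m jog '[[[0,0,0.9],[0,0,0],1],[[0,0,0.9],[0,0,0],1],[[0,0,0.9],[0,0,0],1],[[0,0,0.9],[0,0,0],1],[[0,0,0.9],[0,0,0],1],[[0,0,0.9],[0,0,0],1],[[0,0,0.7],[0,0,0],1],[[0,0,0.5],[0,0,0],1],[[0,0,0],[0,0,0],1],[[0,0,0],[0,0,0],1]]'
python3 -m jog '[[[0,0,0.1],[0,0,0],1],[[0,0,0.1],[0,0,0],1],[[0,0,0.1],[0,0,0],1],[[0,0,0.1],[0,0,0],1],[[0,0,0.1],[0,0,0],1],[[0,0,0],[0,0,0],1],[[0,0,0],[0,0,0],1],[[0,0,0],[0,0,0],1],[[0,0,0],[0,0,0],1],[[0,0,0],[0,0,0],1]]'
```

```text
clock: 25.45
ee_pos: [0.448, 0.2742, 0.0343]
ee_rot: [-0.0, 0.727, 0.687, -0.0]
ft_force: [-0.2, -0.6, -1.9]
opening: 0.0209
grasp_force: 50.6
clock: 26.28
ee_pos: [0.4482, 0.2742, 0.0297]
ee_rot: [0.0, 0.727, 0.687, 0.0]
ft_force: [0.2, 0.4, -2.1]
opening: 0.0204
grasp_force: 50.6
```

```bash
python3 -m jog '[[[0,0,0.05],[0,0,0],1],[[0,0,0.05],[0,0,0],1],[[0,0,0.05],[0,0,0],1],[[0,0,0.05],[0,0,0],1],[[0,0,0],[0,0,0],1],[[0,0,0],[0,0,0],1],[[0,0,0],[0,0,0],1],[[0,0,0],[0,0,0],1],[[0,0,0],[0,0,0],1],[[0,0,0],[0,0,0],1]]'
```

```text
clock: 27.12
ee_pos: [0.4481, 0.2742, 0.0277]
ee_rot: [0.0, 0.727, 0.687, -0.0]
ft_force: [-1.2, 0.1, -1.8]
opening: 0.0205
grasp_force: 50.6
```

```bash
python3 -m jog '[[[0,0,0.05],[0,0,0],1],[[0,0,0.05],[0,0,0],1],[[0,0,0],[0,0,0],1],[[0,0,0],[0,0,0],1],[[0,0,0],[0,0,0],1],[[0,0,0],[0,0,0],1],[[0,0,0],[0,0,0],1],[[0,0,0],[0,0,0],1],[[0,0,0],[0,0,0],1],[[0,0,0],[0,0,0],1]]'
```

```text
clock: 27.95
ee_pos: [0.4481, 0.2742, 0.0276]
ee_rot: [0.0, 0.727, 0.687, 0.0]
ft_force: [-1.1, -0.5, 7.0]
opening: 0.0202
grasp_force: 51.6
```

On the floor (7 N up). Opening partway, since a full opening would reach the tray walls, then lifting.

```bash
python3 -m jog '[[[0,0,0],[0,0,0],0.4],[[0,0,0],[0,0,0],0.2],[[0,0,0],[0,0,0],0.1],[[0,0,0],[0,0,0],0.1],[[0,0,0],[0,0,0],0.1],[[0,0,-0.5],[0,0,0],0.1],[[0,0,-1.5],[0,0,0],0.1],[[0,0,-2.5],[0,0,0],0.1],[[0,0,-3],[0,0,0],0.1],[[0,0,-3],[0,0,0],0.1]]'
python3 -m jog '[[[-1,0,-2],[0,0,0],0.1],[[-1,0,-1],[0,0,0],0.1],[[-1,0,0],[0,0,0],0.1],[[-1,0,0],[0,0,0],0.1],[[0,0,0],[0,0,0],0.1],[[0,0,0],[0,0,0],0.1],[[0,0,0],[0,0,0],0.1],[[0,0,0],[0,0,0],0.1],[[0,0,0],[0,0,0],0.1],[[0,0,0],[0,0,0],0.1]]'
python3 - <<'E'
from h import *
p=cap('wrist','w7.png');print([(np.round(d['position'],3).tolist(),round(d['score'],2)) for d in manip.look_for(p,'insert')[:3]])
E
```

```text
clock: 28.78
ee_pos: [0.4475, 0.2738, 0.1325]
ee_rot: [-0.0, 0.727, 0.687, -0.001]
ft_force: [1.0, 0.4, 0.2]
opening: 0.0387
grasp_force: 0.0
clock: 29.62
ee_pos: [0.4458, 0.2345, 0.1612]
ee_rot: [-0.0, 0.727, 0.687, -0.0]
ft_force: [0.1, -0.1, 1.1]
opening: 0.0384
grasp_force: 0.0
[([0.45, 0.275, 0.016], 0.75)]
```

View pics/w7.png

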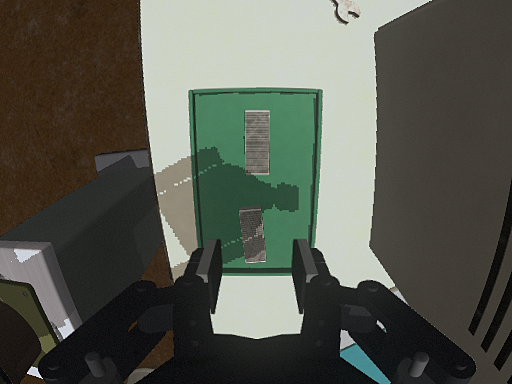

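The insert lies flat in the tray at (257,142), serrations up, with the twin undisturbed at (253,235) and the gripper clear of everything.

```bash
python3 -c "
from cell import manip
print(manip.sign_off())"
```

```text
the job is handed in; nothing more can be done
None
```

The job is handed in at about 30 s on the robot's clock (no verdict came back): the bar is drawn back about 20 mm by camera measurement, the lever is at its stop, and the insert lies flat and released in the tray's empty half beside its untouched twin.

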